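# Vent the vacuum leak-test pot and take off its lid

## Robot

A 6-joint arm with a two-finger parallel gripper is mounted at the origin on the work surface. World frame = base frame: x ahead of the robot, y to its left, z up, the work surface at z = 0. Lengths are in m, angles in rad, forces in N, time in s.
With the tool pointing down it reaches from about 0.35 to 0.85 m from the base axis. Payload 8.1 kg.
Tool frame: the origin (TCP) lies on the centre line of the jaws, within the pads' length; the fingertips stand robot.tip_reach ahead of it and the grasp point (between the pads) lies 5 mm behind it (robot.tip_reach is the distance from the TCP to the fingertips, in m); z points along the fingers, y is the direction in which the jaws open and shut (so a half turn about z gives the same grasp; the last joint's range is limited). The gripper opens to 93 mm and grips with 3 to 60 N. Pads are 15 mm wide; open, the fingers measure 128 mm over their backs; the gripper's body (75 mm by 188 mm) begins 65 mm behind the grasp point.
Start: joints at [1.256, 0.13, 1.488, -0, 1.523, -0.085], TCP at [0.137, 0.584, 0.233] pointing down, gripper open.
Joint ranges: [-2.96, 2.96], [-0.89, 2.26], [0.02, 2.5], [-1.34, 4.48], [0, 2.73], [-2.66, 2.66]. Speed limits (rad/s): [2.39, 2.39, 2.79, 3.14, 3.14, 3.14].

## Interface

Orientations are given as a rotation vector (axis times angle).
In Python, from plant import sensors, read_camera, robot gives the robot as it stands.
- The arm moves only by the tool play_rows, never from a script. Its argument "series" is a list that holds one entry, the list of rows, each a list of 5 numbers: the closure, from -1 (fully open) to 1 (shut), then the shift along the world's x, y, z in m, then the turn about the world's z in rad. A call has 1 to 8 rows; each row is the pose to reach, as a shift and turn from the pose commanded when the call began; what a row does not reach only later rows make up. A row lasts 1/10 s, in which the tool goes at most 50 mm and 8.59 degrees, less where a joint would pass 70% of its speed; a pose out of reach is approached as far as the arm can. A call with a gripper value outside its range is refused whole. The fingers move at their own pace and stop on an object; "force" is the grip in N (left out, the last holds). Time passes only in rows, so rows that repeat a pose let the fingers close. It gives the time, the measured TCP pose, the force and the opening at its end, in the units of the state.
- sensors.read_state(): the state, without advancing time (a new reading comes with each control period).
- read_camera(name): name is "side" or "top" or "wrist"; returns a dict with "color" (400x640x3 uint8, red, green, blue), "range_z" (400x640 float32, m along the optical axis (not along the pixel's ray), 0 where there is no reading), "intrinsics" (3x3 intrinsics, pixels), "rvec" (rotation vector, rad) and "tvec" (3), from world to camera coordinates, as OpenCV has them. Camera axes: x right, y down, z forward; pixel columns grow to the right and rows downward; lengths in m; the calibration is good to about 2 mm. A picture is of the moment at which its call begins.
- robot.close_job(): hands the job in, once; it reports no verdict.
The state is a dict: "t": time; "q": joint angles; "dq": joint speeds; "joint_torque": joint torques, N m; "tool_pos": TCP position; "orientation": TCP orientation; "force": force on the tool from outside, world axes, zero at the start; "wrist_torque": the same for the moment, N m; "opening": finger opening in m.
Only numpy, scipy, OpenCV 4.12 (cv2) and the standard library are available. Lean on these libraries where they do the work, as an engineer would, in place of code of your own. Each camera call takes 0.05 s, during which the arm holds its last target.

## Task

The leak test in the pot with the yellow fittings is over: turn the yellow vent tap on its lid a quarter turn anticlockwise (seen from above), from the red dot to the green dot, to let the air in, and only then lift the lid off by its yellow handle. Set the lid down, without dropping it, right way up and centred on the round cork mat, and let go. The pot with the blue fittings is still under test: do not turn its tap.

Things in the scene. Friction and masses are not known exactly. Their poses are not given: they have to be found in the camera images.
- vent_tap (a joint): Yellow vent tap on the lid of the pot to be opened, upright axis. Value in rad: 0 to 0.25 = shut, white stripe on the bar towards the red dot; 1.57 = fully open (end stop), stripe towards the green dot. Grows anticlockwise seen from above; needs about 0.06 N m, stays where it is left. Below 0.75 the vacuum holds the lid on the pot; above that it is gone.
- vent_tap_bar (a point): Centre of the yellow tap's grip bar, on the tap's axis. The bar is 46 mm long (its x axis, stripe end +x), 12 mm wide (y) and 20 mm tall (z up), its underside 15 mm above the lid's clear disc. It stands 55 mm beside the handle in the middle of the lid, its centre 5 mm lower than the handle's.
- lid_grip (a point): Centre of the yellow handle in the middle of the loose lid (0.5 kg with the tap; clear disc 176 mm wide). Handle 50 mm long (lid's x, towards the tap), 20 mm wide (y, grip across it), 22 mm tall, centre 30 mm above the disc. Lugs reach 14 mm below the disc into the fixed pot; elsewhere the lid stands on them. Point 117 mm above the table on the pot, 56 mm above the mat's top when on the mat.
- mat_top (a point): Centre of the top of the round cork mat where the lid goes: 220 mm across, 6 mm thick, fixed to the table.
- blue_tap (a joint): The tap of the other pot, alike but with blue tap and blue handle, still under vacuum. Same values as the yellow tap; to be left as it is.

How it is judged:
On the way, in this order (a step that is already met when the one before it is completed fails the run):
1. the yellow vent tap is opened (at least 60 degrees) while the lid still sits on its pot (value of joint vent_tap above 1.05 rad and height (world z) of lid_grip below 0.124 m and distance of lid_grip from where it was at the start of the episode below 0.015 m), for 0.1 s.
2. the lid is lifted clear of the pot (height (world z) of lid_grip above 0.14 m), for 0.1 s.
3. the lid is brought down onto the cork mat while still held (height (world z) of lid_grip below 0.07 m and horizontal distance between lid_grip and mat_top below 0.025 m and contact force between the fingers and lid above 0.5 N), for 0.05 s.
At the end, for the whole second after the job is handed in: The lid with the yellow handle stands at rest and right way up (within 6 degrees) on the cork mat, its centre within 25 mm of the mat's centre, its tap still open by 60 degrees or more; the blue tap is still shut (horizontal distance between lid_grip and mat_top below 0.025 m and height (world z) of lid_grip below 0.068 m and angle between lid_grip's own z axis and vertical below 0.1 rad and linear speed of lid below 0.02 m/s and value of joint vent_tap above 1.05 rad and value of joint blue_tap below 0.4 rad); the robot touches nothing.
It fails at once if the lid is pulled up from the pot while its tap is shut (value of joint vent_tap below 0.7 rad and height (world z) of lid_grip above 0.127 m).
It fails at once if the blue tap is turned (value of joint blue_tap above 0.4 rad).
It also fails if it takes over 54 s, if anything falls off the work surface, if the arm or the gripper's body presses on something with over 40 N, if the wrist force passes 120 N, or if a joint passes its speed limit or range.

## Working session

There is one attempt and no reset: what is moved stays moved. The work goes in short steps, Python scripts to look and compute and a tool call to move; the robot and the scene stay as the last step left them, time stands still between calls to the robot, and variables do not carry over. Pictures are saved under pics/ and viewed, and the job is handed in when it is done.

Besides the shell and the picture viewer there is one more tool, called after ">>>" as name(argument=value, ...), one argument or row to a line, values as JSON. play_rows: Moves the arm, as the interface text tells. Its arguments: {"type":"object","properties":{"series":{"type":"array","items":{"type":"array","items":{"type":"array","items":{"type":"number"}}}},"force":{"type":"number"}},"required":["series"]}

```bash
mkdir -p pics; ls; cat > h.py <<'E'
import numpy as np,cv2
from plant import sensors, read_camera, robot
def snap(n,tag):
    c=read_camera(n); np.savez(f'pics/{tag}.npz',**c); cv2.imwrite(f'pics/{tag}.png',c['color'][:,:,::-1]); return c
def load(tag): return np.load(f'pics/{tag}.npz')
def crop(tag,x0,y0,x1,y1,s,out):
    im=cv2.imread(f'pics/{tag}.png')[y0:y1,x0:x1]; cv2.imwrite(f'pics/{out}.png',cv2.resize(im,None,fx=s,fy=s,interpolation=cv2.INTER_CUBIC))
def pt(c,u,v,z=None):
    K=c['intrinsics'];R=cv2.Rodrigues(c['rvec'])[0];t=c['tvec'].ravel()
    r=np.linalg.inv(K)@[u,v,1.]
    if z is None: 
        return R.T@(r*c['range_z'][int(round(v)),int(round(u))]-t)
    C=-R.T@t; d=R.T@r
    return C+d*(z-C[2])/d[2]
E
python3 - <<'E'
from h import *
print(sensors.read_state(), robot.tip_reach)
for n in('top','side','wrist'): snap(n,n+'0')
E
```

```text
pics
{'t': 0.0, 'q': array([ 1.25559875e+00,  1.31162789e-01,  1.48925938e+00, -1.03134105e-05,
        1.52299313e+00, -8.54069460e-02]), 'dq': array([ 0.00119705, -0.00079728,  0.00025198, -0.00018085,  0.00011773,
        0.0007462 ]), 'joint_torque': array([-1.82178635e-03, -5.59834778e+01, -4.91764355e+01,  7.67866359e-02,
        3.49977915e-02, -1.20322984e-04]), 'tool_pos': array([0.13648345, 0.58372049, 0.23159738]), 'orientation': array([-3.60119296e-01, -3.12052810e+00,  2.80867188e-03]), 'force': array([-0.1139128 , -0.02776237,  0.27271461]), 'wrist_torque': array([-0.01450547,  0.00108517, -0.01096937]), 'opening': 0.09279433079721718} 0.014
```

View pics/top0.png

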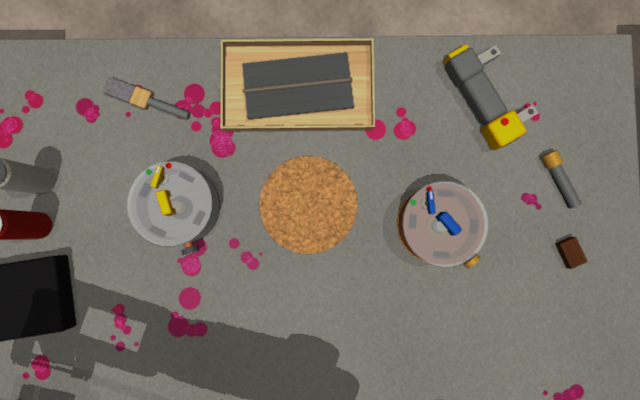

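View pics/side0.png

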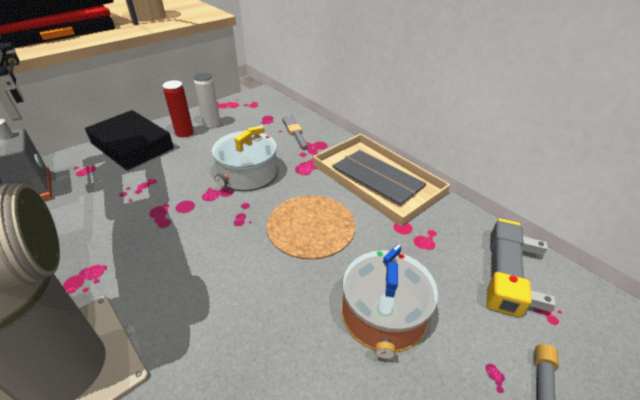

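View pics/wrist0.png

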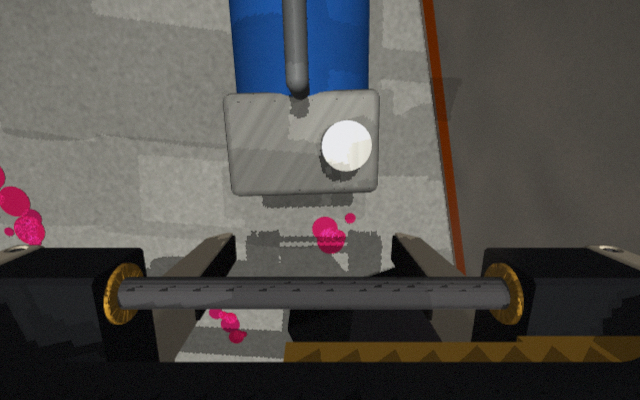

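The top view shows the yellow-fitted pot at about (172,205), the cork mat at (308,205) and the blue pot at (443,223). I'll enlarge the yellow pot and the mat.

```bash
python3 - <<'E'
from h import *
crop('top0',120,150,225,255,7,'ty'); crop('side0',195,110,295,200,7,'sy')
c=load('top0')
for n,u,v,z in [('handle',165,203.5,.128),('tap',157.5,177,.122),('red',169,166,.09),('green',149.5,172,.09),('mat',308.3,204.7,.006),('blueh',449,223,.128),('bluet',431,202,.122)]:
    print(n,pt(c,u,v).round(4),pt(c,u,v,z).round(4))
hsv=cv2.cvtColor(c['color'],cv2.COLOR_RGB2HSV)
m=((hsv[...,0]>5)&(hsv[...,0]<22)&(hsv[...,1]>110)).astype(np.uint8); m[:150]=0;m[260:]=0;m[:,:250]=0;m[:,365:]=0
v,u=np.nonzero(m);print('mat',u.mean(),v.mean(),len(u),u.min(),u.max(),v.min(),v.max());print(pt(c,u.mean(),v.mean(),.006),pt(c,u.min(),v.mean(),.006),pt(c,u.max(),v.mean(),.006))
m=((hsv[...,0]>22)&(hsv[...,0]<32)&(hsv[...,1]>150)&(hsv[...,2]>100)).astype(np.uint8); m[:150]=0;m[225:]=0;m[:,225:]=0;m[:,:120]=0
n,l,s,ce=cv2.connectedComponentsWithStats(m);print(s,ce)
E
```

```text
handle [0.5575 0.2788 0.1255] [0.5574 0.278  0.128 ]
tap [0.6109 0.2958 0.1214] [0.6108 0.2956 0.122 ]
red [0.6377 0.2841 0.0866] [0.6372 0.283  0.09  ]
green [0.6255 0.3241 0.0873] [0.6251 0.3231 0.09  ]
mat [ 0.5591 -0.0024  0.0071] [ 0.5592 -0.0024  0.006 ]
blueh [ 0.5137 -0.2812  0.1298] [ 0.5137 -0.2817  0.128 ]
bluet [ 0.5557 -0.2481  0.1244] [ 0.5558 -0.2487  0.122 ]
mat 307.9258366800535 204.49344042838018 7470 259 356 156 253
[ 0.55966287 -0.00158911  0.006     ] [0.56066883 0.10760461 0.006     ] [ 0.55867462 -0.10886089  0.006     ]
[[     0      0    640    400 255668]
 [   151    167     12     21     95]
 [   156    190     18     25    237]] [[319.70547742 199.50520206]
 [155.65263158 178.27368421]
 [163.51476793 202.39662447]]
```

View pics/ty.png

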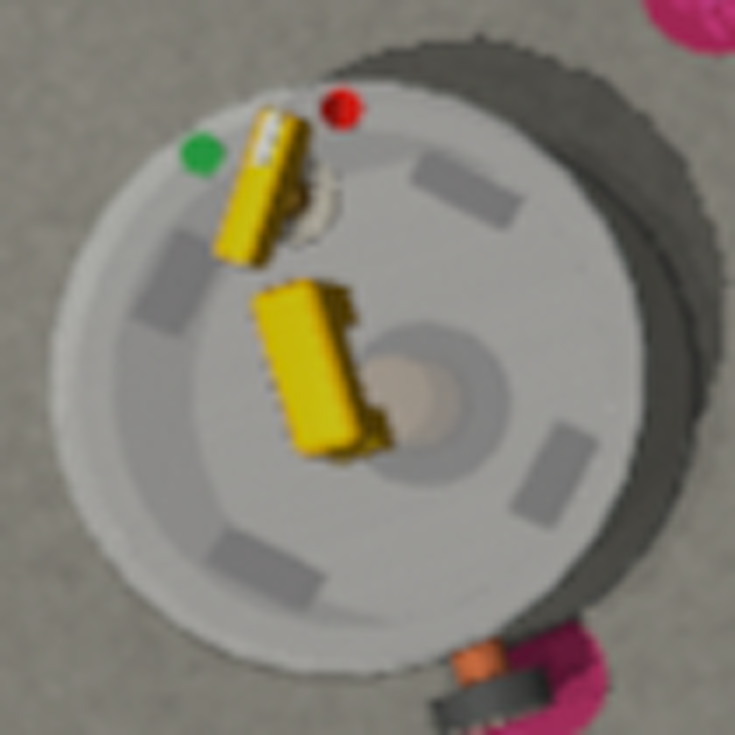

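View pics/sy.png

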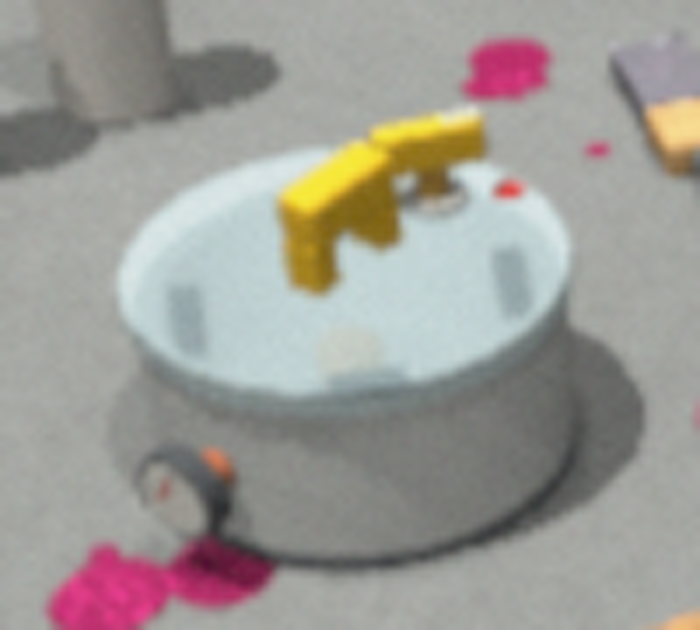

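The crops show the handle's top centred near crop (306,368), which is px (163.3,202.1). The tap bar's top is near crop (255,184), with its stripe end pointing at the red dot. Next I'll work out poses and yaws.

```bash
cat >> h.py <<'E'
def toolyaw(s):
    R=cv2.Rodrigues(s['orientation'])[0]; return R
E
python3 - <<'E'
from h import *
c=load('top0'); f=lambda x,y:((x+.5)/7-.5+120,(y+.5)/7-.5+150)
def quad(P,z):
    Q=np.array([pt(c,*f(*p),z) for p in P]); print(Q.round(4).tolist()); m=Q.mean(0)
    a=(Q[0]+Q[1]-Q[2]-Q[3])/2; print('c',m.round(4),'len',np.linalg.norm(a),'w',np.linalg.norm(Q[0]-Q[1]),'ang',np.degrees(np.arctan2(a[1],a[0])))
    return m
h=quad([(255,298),(313,282),(358,437),(300,456)],.128)
t=quad([(265,108),(295,116),(246,262),(216,250)],.122)
d=t-h;print('d',np.hypot(*d[:2]),np.degrees(np.arctan2(d[1],d[0])))
for n,p in(('red',(342,109)),('green',(202,154))):
    r=pt(c,*f(*p),.0875);print(n,r,np.degrees(np.arctan2(*(r-t)[1::-1])))
s=sensors.read_state();R=toolyaw(s);print(R.round(3))
# depth clouds
D=c['range_z'];hsv=cv2.cvtColor(c['color'],cv2.COLOR_RGB2HSV)
P=np.array([[*pt(c,u,v)] for v in range(160,225) for u in range(140,185) if D[v,u]>0 and hsv[v,u,1]>130 and 20<hsv[v,u,0]<34])
for lo,hi,w in((.1245,.132,'h'),(.117,.1245,'t')):
    for sx in(0,1):
        k=P[(P[:,2]>lo)&(P[:,2]<hi)&((P[:,0]>.583)==sx)]; print(w,sx,len(k),k.mean(0) if len(k) else '')
E
```

```text
[[0.58, 0.2961, 0.128], [0.5844, 0.2798, 0.128], [0.5405, 0.2665, 0.128], [0.5352, 0.2828, 0.128]]
c [0.56   0.2813 0.128 ] len 0.04631206894158305 w 0.01691741286336028 ang 16.648378646885345
[[0.6349, 0.2961, 0.122], [0.6326, 0.2875, 0.122], [0.5908, 0.3009, 0.122], [0.5944, 0.3095, 0.122]]
c [0.6132 0.2985 0.122 ] len 0.04328719443352109 w 0.008921487935536977 ang -18.03742653131989
d 0.05584654650247982 17.89365919446289
red [0.63938088 0.28501586 0.0875    ] -27.17884875906377
green [0.62636136 0.32626557 0.0875    ] 64.62591631316225
[[-0.974  0.228 -0.   ]
 [ 0.228  0.974 -0.001]
 [ 0.    -0.001 -1.   ]]
h 0 212 [0.55903937 0.28129396 0.12701273]
h 1 4 [0.59537591 0.2847363  0.12560564]
t 0 54 [0.56220814 0.27644728 0.12186932]
t 1 113 [0.60886701 0.29815425 0.12048826]
```

```bash
python3 - <<'E'
from h import *
c=load('side0')
f=lambda x,y:((x+.5)/7-.5+195,(y+.5)/7-.5+110)
# handle top corners; tap top corners in side crop
for n,P,z in(('h',[(281,205),(312,214),(390,152),(360,143)],.128),('t',[(372,132),(385,150),(484,122),(470,107)],.122)):
    Q=np.array([pt(c,*f(*p),z) for p in P]);print(n,Q.round(4).tolist(),Q.mean(0))
hsv=cv2.cvtColor(c['color'],cv2.COLOR_RGB2HSV)
m=((hsv[...,0]>5)&(hsv[...,0]<22)&(hsv[...,1]>110)).astype(np.uint8); m[:190]=0;m[260:]=0;m[:,:260]=0;m[:,360:]=0
v,u=np.nonzero(m);Q=np.array([pt(c,a,b,.006) for a,b in zip(u,v)]);print('mat',(Q.max(0)+Q.min(0))/2,Q.max(0)-Q.min(0))
E
```

```text
h [[0.5285, 0.272, 0.128], [0.5341, 0.2593, 0.128], [0.5809, 0.278, 0.128], [0.5756, 0.291, 0.128]] [0.55476409 0.27506798 0.128     ]
t [[0.5888, 0.304, 0.122], [0.5852, 0.2893, 0.122], [0.6271, 0.2823, 0.122], [0.6295, 0.2954, 0.122]] [0.60763372 0.29274356 0.122     ]
mat [ 0.5555607  -0.00587427  0.006     ] [2.15756796e-01 2.16683647e-01 2.22044605e-16]
```

The two cameras agree on relative vectors (tap to handle 55 mm, mat to handle 0.282 m) but differ by about 5 mm in absolute position. I'll move above the tap and let the wrist camera settle it.

>>> play_rows(
  series=[
    [[-1,0.04,-0.02,0.02,0],[-1,0.08,-0.048,0.03,-0.08],[-1,0.12,-0.073,0.03,-0.08],[-1,0.16,-0.098,0.03,-0.08],[-1,0.2,-0.122,0.03,-0.08],[-1,0.24,-0.146,0.03,-0.08],[-1,0.28,-0.17,0.03,-0.08],[-1,0.32,-0.195,0.03,-0.08]],
  ],
)

```text
t: 0.95
tool_pos: [0.458, 0.3879, 0.2624]
orientation: [-0.485, -3.104, 0.0]
force: [0.2, 1.0, 0.4]
opening: 0.0929
```

>>> play_rows(
  series=[
    [[-1,0.04,-0.025,0,0],[-1,0.08,-0.05,0,0],[-1,0.12,-0.073,0,0],[-1,0.153,-0.093,0,0],[-1,0.153,-0.093,0,0],[-1,0.153,-0.093,0,0],[-1,0.153,-0.093,0,0]],
  ],
)

```text
t: 1.65
tool_pos: [0.6089, 0.2968, 0.2623]
orientation: [-0.484, -3.103, 0.0]
force: [-0.1, 0.2, 0.0]
opening: 0.0932
```

```bash
python3 - <<'E'
from h import *
s=sensors.read_state();print(s['t'],s['tool_pos'],s['q'],toolyaw(s).round(3))
c=snap('wrist','w1');R=cv2.Rodrigues(c['rvec'])[0];print('cam',-R.T@c['tvec'].ravel(),R)
E
```

```text
1.65 [0.60890821 0.29680719 0.2623122 ] [ 3.77678116e-01  3.32416126e-01  1.20162955e+00  4.02715919e-04
  1.60834839e+00 -8.83871259e-01] [[-0.953  0.304 -0.001]
 [ 0.304  0.953  0.   ]
 [ 0.001 -0.    -1.   ]]
cam [0.54530238 0.3168635  0.41379398] [[ 3.05321239e-01  9.52249410e-01  3.56532678e-05]
 [ 9.24165606e-01 -2.96325710e-01  2.41058098e-01]
 [ 2.29557997e-01 -7.35672078e-02 -9.70510686e-01]]
```

View pics/w1.png

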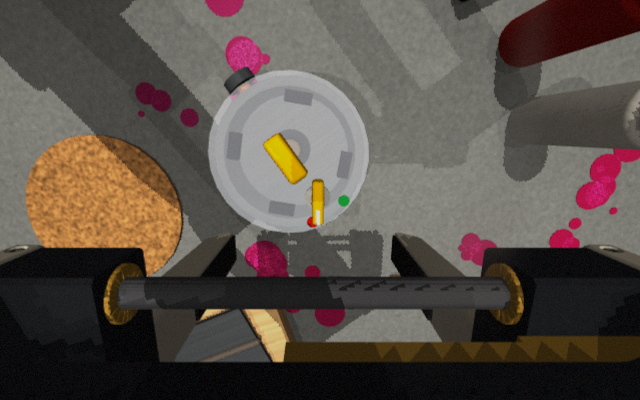

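The wrist view has the handle at (285,159), the tap bar vertical at (318,201) with its stripe down next to the red dot (312,222), and the mat at left (104,207). The bar is lined up with the jaws.

```bash
python3 - <<'E'
from h import *
crop('w1',200,60,380,240,4,'w1c')
c=load('w1')
for n,u,v,z in (('h',285,159,.128),('t',318,202,.122),('m',104,207,.006)): print(n,pt(c,u,v),pt(c,u,v,z))
hsv=cv2.cvtColor(c['color'],cv2.COLOR_RGB2HSV)
E
```

```text
h [0.56063665 0.28357061 0.12739208] [0.5606041  0.28364128 0.128     ]
t [0.61172403 0.30059648 0.12219805] [0.61176915 0.30058544 0.122     ]
m [0.5525856  0.00249851 0.0050205 ] [0.55256815 0.00325179 0.006     ]
```

View pics/w1c.png

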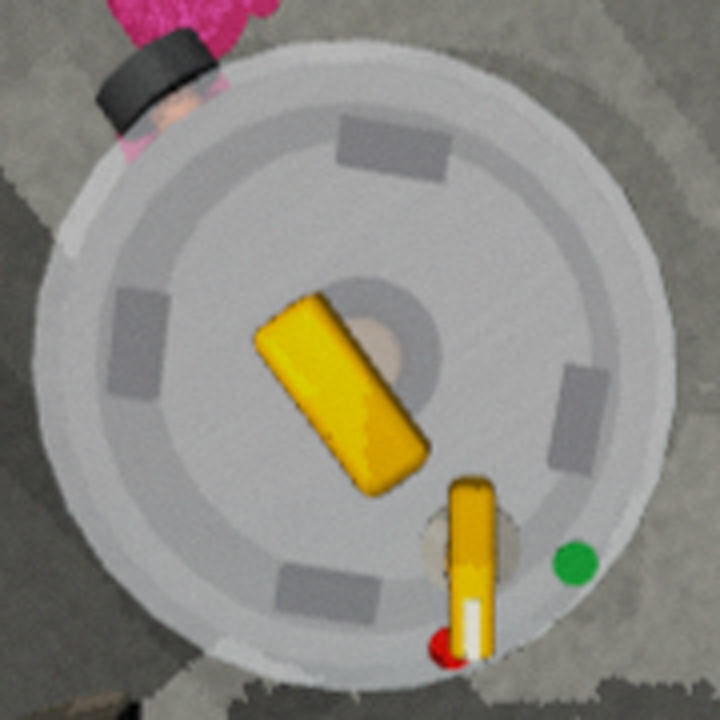

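>>> play_rows(
  series=[
    [[-1,0.003,0.001,-0.04,0],[-1,0.003,0.001,-0.08,0],[-1,0.003,0.001,-0.12,0],[-1,0.003,0.001,-0.14,0],[-1,0.003,0.001,-0.149,0],[-1,0.003,0.001,-0.149,0]],
  ],
)

```text
t: 2.3
tool_pos: [0.6113, 0.2978, 0.1127]
orientation: [-0.482, -3.103, 0.002]
force: [0.2, 1.5, 0.6]
opening: 0.0928
```

>>> play_rows(
  series=[
    [[0.6,0,0,0,0],[0.6,0,0,0,0],[0.6,0,0,0,0],[0.6,0,0,0,0],[1,0,0,0,0]],
  ],
  force=4,
)

```text
t: 2.8
tool_pos: [0.6129, 0.2973, 0.1142]
orientation: [0.485, 3.103, 0.001]
force: [0.2, -0.1, 0.2]
opening: 0.0576
```

```bash
python3 - <<'E'
from h import *
s=sensors.read_state();print(s['t'],s['tool_pos'],s['force'],s['wrist_torque'],s['opening'])
c=snap('top','t2');c=snap('wrist','w2');crop('t2',120,150,225,255,6,'t2c')
E
```

```text
2.8 [0.61292232 0.29727322 0.11420573] [ 0.24057015 -0.12768617  0.16909015] [ 0.0126836  -0.04837744  0.0181427 ] 0.05755660143601331
```

View pics/w2.png

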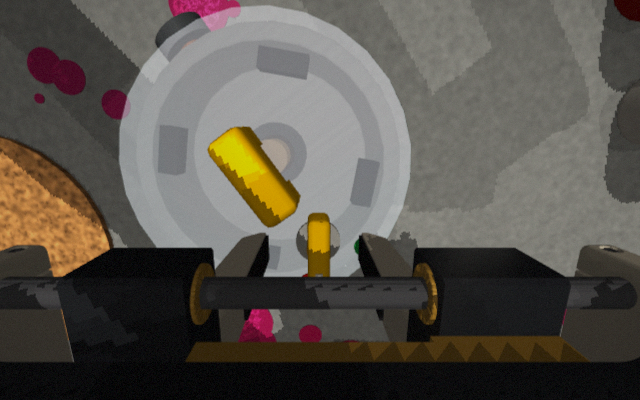

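The jaws are closing around the bar at (318,245), which sits 2–3 mm towards +y of the jaw centre. I'll correct that and finish closing.

>>> play_rows(
  series=[
    [[0.6,0.0,0.0025,-0.002,0],[1,0.0,0.0025,-0.002,0],[1,0.0,0.0025,-0.002,0],[1,0.0,0.0025,-0.002,0],[1,0.0,0.0025,-0.002,0],[1,0.0,0.0025,-0.002,0],[1,0.0,0.0025,-0.002,0],[1,0.0,0.0025,-0.002,0]],
  ],
  force=4,
)

```text
t: 3.7
tool_pos: [0.6127, 0.2998, 0.1116]
orientation: [0.485, 3.104, 0.0]
force: [-0.1, 0.3, -0.7]
opening: 0.0136
```

```bash
python3 - <<'E'
from h import *
s=sensors.read_state();print(s['t'],s['tool_pos'],s['force'],s['wrist_torque'],s['opening'])
E
```

```text
3.7 [0.61267174 0.29980072 0.11160845] [-0.14421381  0.26319515 -0.68670162] [ 0.11030768 -0.09355109 -0.04605214] 0.013583320859740658
```

>>> play_rows(
  series=[
    [[1,0,0,0,0],[1,0,0,0,0],[1,0,0,0,0.08],[1,0,0,0,0.16]],
  ],
  force=12,
)

```text
t: 4.1
tool_pos: [0.6126, 0.2996, 0.1116]
orientation: [-0.23, -3.133, 0.0]
force: [0.0, 0.4, -0.8]
opening: 0.0131
```

```bash
python3 - <<'E'
from h import *
s=sensors.read_state();print(s['t'],s['tool_pos'],s['force'],s['wrist_torque'],s['opening'])
E
```

```text
4.1 [0.61263138 0.29962744 0.11158786] [ 0.03369859  0.39334415 -0.82996737] [ 0.01939082 -0.00317705 -0.06534589] 0.013074268827259896
```

>>> play_rows(
  series=[
    [[1,0,0,0,0.13],[1,0,0,0,0.26],[1,0,0,0,0.39],[1,0,0,0,0.52],[1,0,0,0,0.65],[1,0,0,0,0.65]],
  ],
)

```text
t: 4.7
tool_pos: [0.6127, 0.2991, 0.1116]
orientation: [0.78, -3.043, 0.001]
force: [0.4, -3.4, -0.4]
opening: 0.0128
```

```bash
python3 - <<'E'
from h import *
s=sensors.read_state();print(s['t'],s['tool_pos'],s['force'],s['wrist_torque'],s['opening'])
c=snap('wrist','w3')
E
```

```text
4.7 [0.61274521 0.29905619 0.11160288] [ 0.41660954 -3.39369818 -0.40269936] [-0.41805316 -0.10938796 -0.0156751 ] 0.012783045679921126
```

View pics/w3.png

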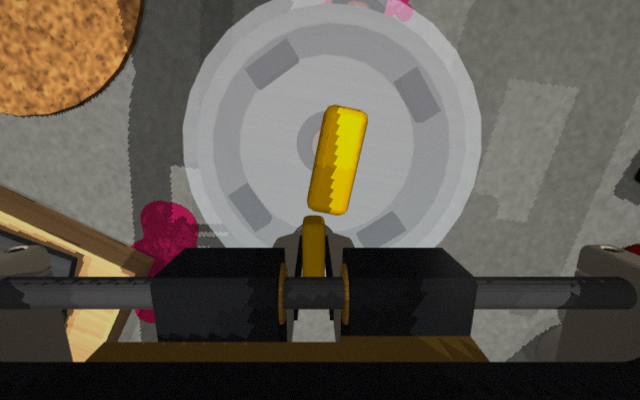

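The bar at (313,250) has turned with the gripper, and the lid hasn't moved. I'll continue to about 1.3 rad in total.

>>> play_rows(
  series=[
    [[1,0,0,0,0.12],[1,0,0,0,0.24],[1,0,0,0,0.36],[1,0,0,0,0.45],[1,0,0,0,0.5],[1,0,0,0,0.5],[1,0,0,0,0.5]],
  ],
)

```text
t: 5.45
tool_pos: [0.6127, 0.2995, 0.1116]
orientation: [1.501, -2.76, 0.0]
force: [0.8, -2.0, -1.3]
opening: 0.0135
```

```bash
python3 - <<'E'
from h import *
s=sensors.read_state();print(s['t'],s['tool_pos'],s['force'],s['wrist_torque'],s['opening'],s['q'][5]);print(toolyaw(s).round(3))
c=snap('wrist','w4')
E
```

```text
5.45 [0.61274878 0.29952873 0.11159659] [ 0.80446127 -1.99855098 -1.2678181 ] [-0.27155492 -0.19885682 -0.04404533] 0.013457377787869979 -2.187301343138128
[[-0.543 -0.839  0.   ]
 [-0.839  0.543 -0.   ]
 [ 0.    -0.    -1.   ]]
```

View pics/w4.png

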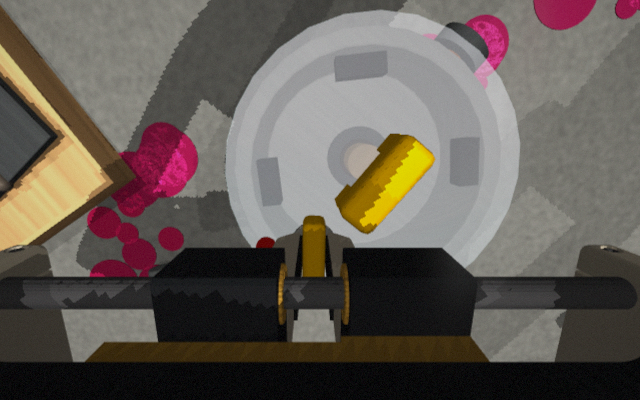

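The bar is at about 57° world (open stop at about 62.6°). Open the jaws slightly and rise clear.

>>> play_rows(
  series=[
    [[0.45,0,0,0,0],[0.45,0,0,0,0],[0.45,0,0,0,0],[0.45,0,0,0,0],[0.45,0,0,0.03,0],[0.45,0,0,0.07,0],[-1,0,0,0.1,-0.1],[-1,0,0,0.1,-0.2]],
  ],
)

```text
t: 6.3
tool_pos: [0.6154, 0.301, 0.2189]
orientation: [-1.214, 2.887, -0.0]
force: [-0.3, -0.3, 0.8]
opening: 0.0373
```

```bash
python3 - <<'E'
from h import *
s=sensors.read_state();print(s['t'],s['tool_pos'],s['force'],s['opening'])
c=snap('top','t5');crop('t5',120,150,225,255,6,'t5c')
E
```

```text
6.3 [0.61535287 0.30098993 0.21887054] [-0.25257762 -0.33040188  0.84725271] 0.03732081241223431
```

View pics/t5c.png

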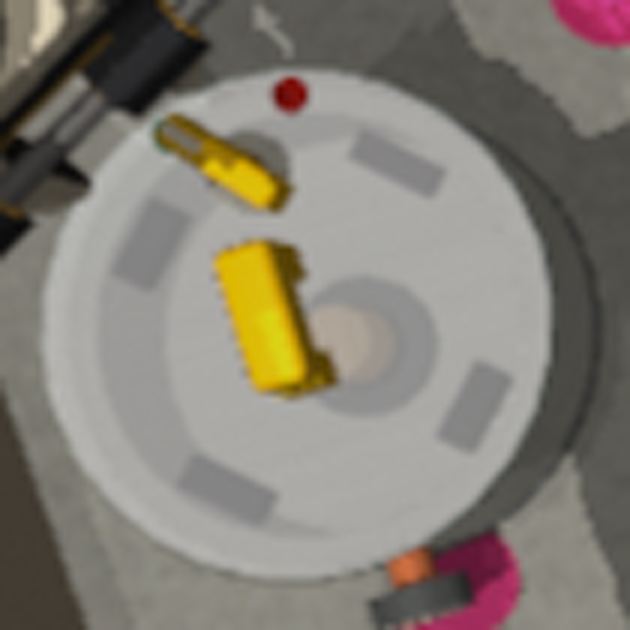

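The tap is open with its stripe at the green dot, and the lid is in place. Now over the handle, with the jaws across it.

>>> play_rows(
  series=[
    [[-1,-0.02,-0.006,0,-0.12],[-1,-0.04,-0.012,0,-0.24],[-1,-0.0525,-0.0164,0,-0.37],[-1,-0.0525,-0.0164,0,-0.494],[-1,-0.0525,-0.0164,0,-0.494],[-1,-0.0525,-0.0164,0,-0.494],[-1,-0.0525,-0.0164,0,-0.494]],
  ],
)

```text
t: 7.05
tool_pos: [0.5602, 0.2833, 0.2112]
orientation: [0.484, -3.103, 0.0]
force: [0.4, -0.8, -0.7]
opening: 0.0915
```

```bash
python3 - <<'E'
from h import *
s=sensors.read_state();print(s['t'],s['tool_pos'],s['force'],s['opening']);R=toolyaw(s);print(np.degrees(np.arctan2(R[1,1],R[0,1])))
c=snap('wrist','w6')
E
```

```text
7.05 [0.56018725 0.28330783 0.21119332] [ 0.38174586 -0.79325489 -0.71398729] 0.09151876939030291
107.73970082803712
```

View pics/w6.png

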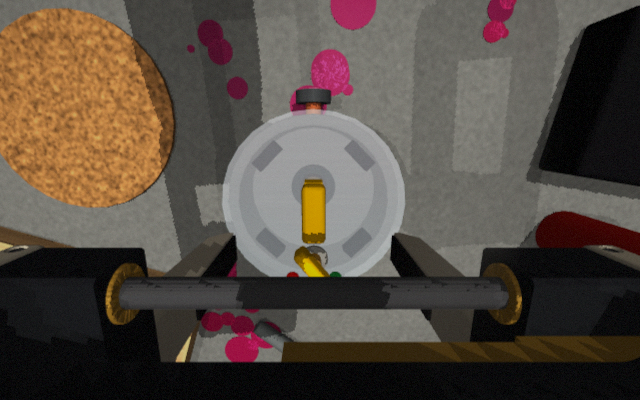

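The handle at (314,212) is vertical in the image and midway between the fingers (236 and 391), so the alignment is good. Descend and grip.

>>> play_rows(
  series=[
    [[-1,0,0,-0.04,0],[-1,0,0,-0.07,0],[-1,0,0,-0.09,0],[-1,0,0,-0.1,0],[-1,0,0,-0.1,0],[1,0,0,-0.1,0],[1,0,0,-0.1,0],[1,0,0,-0.1,0]],
  ],
  force=8,
)

```text
t: 7.9
tool_pos: [0.5611, 0.2837, 0.1134]
orientation: [-0.479, 3.102, 0.001]
force: [1.0, 0.6, 0.2]
opening: 0.0738
```

>>> play_rows(
  series=[
    [[1,0,0,0,0],[1,0,0,0,0],[1,0,0,0,0],[1,0,0,0,0],[1,0,0,0,0],[1,0,0,0,0],[1,0,0,0,0]],
  ],
)

```text
t: 8.6
tool_pos: [0.5601, 0.2833, 0.1116]
orientation: [0.479, -3.105, 0.0]
force: [0.1, 0.4, -0.6]
opening: 0.0199
```

>>> play_rows(
  series=[
    [[1,0,0,0,0],[1,0,0,0,0],[1,0,0,0,0]],
  ],
  force=35,
)

```text
t: 8.9
tool_pos: [0.5601, 0.2833, 0.1116]
orientation: [0.479, -3.105, 0.0]
force: [-0.3, 0.1, 0.2]
opening: 0.02
```

```bash
python3 - <<'E'
from h import *
s=sensors.read_state();print(s['t'],s['tool_pos'],s['force'],s['wrist_torque'],s['opening'])
E
```

```text
8.9 [0.56011518 0.28328759 0.11157118] [-0.28107226  0.10837377  0.24582276] [ 0.04351555 -0.05919583  0.13588994] 0.019992814590746286
```

Gripped at 20.0 mm opening, which is the handle's width. Lifting.

>>> play_rows(
  series=[
    [[1,0,0,0.01,0],[1,0,0,0.02,0],[1,0,0,0.035,0],[1,0,0,0.055,0],[1,0,0,0.075,0],[1,0,0,0.08,0],[1,0,0,0.08,0]],
  ],
)

```text
t: 9.6
tool_pos: [0.561, 0.2838, 0.1936]
orientation: [-0.479, 3.102, 0.001]
force: [0.6, -0.1, -5.5]
opening: 0.0195
```

```bash
python3 - <<'E'
from h import *
s=sensors.read_state();print(s['t'],s['tool_pos'],s['force'],s['wrist_torque'],s['opening'])
c=snap('side','s7'); crop('s7',150,60,330,210,4,'s7c')
E
```

```text
9.6 [0.56096294 0.28376145 0.19358917] [ 0.59084022 -0.05151683 -5.48484013] [0.05438168 0.03087133 0.06972115] 0.01954160531524023
```

View pics/s7c.png

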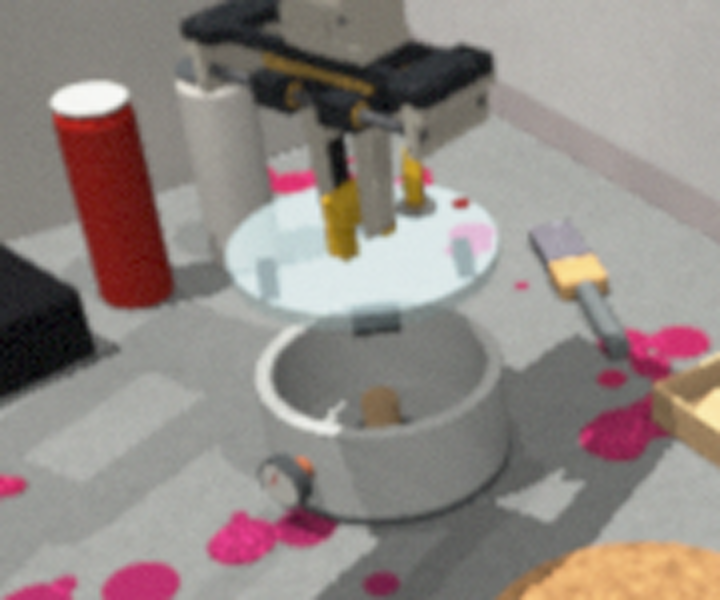

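The lid is held level and clear of the pot (load about 5.3 N). Carry it over the mat.

>>> play_rows(
  series=[
    [[1,0,-0.025,0,0],[1,0,-0.065,0,0],[1,0,-0.105,0,0],[1,0,-0.145,0,0],[1,0,-0.185,0,0],[1,0,-0.225,0,0],[1,0,-0.26,0,0],[1,0,-0.283,0,0]],
  ],
)

```text
t: 10.45
tool_pos: [0.559, -0.0022, 0.19]
orientation: [0.476, -3.103, 0.0]
force: [0.4, 0.6, -5.2]
opening: 0.0196
```

>>> play_rows(
  series=[
    [[1,0,0,0,0],[1,0,0,0,0],[1,0,0,0,0],[1,0,0,0,0]],
  ],
)

```text
t: 10.85
tool_pos: [0.5599, 0.0014, 0.1912]
orientation: [0.481, -3.104, -0.001]
force: [-0.4, -0.4, -6.6]
opening: 0.0196
```

```bash
python3 - <<'E'
from h import *
s=sensors.read_state();print(s['t'],s['tool_pos'],s['force'],s['opening'])
c=snap('wrist','w8');c=snap('side','s8');crop('s8',230,80,400,270,3,'s8c')
E
```

```text
10.85 [0.5599175  0.00135845 0.19117133] [-0.37300915 -0.35024974 -6.56347411] 0.01963632342947898
```

View pics/w8.png

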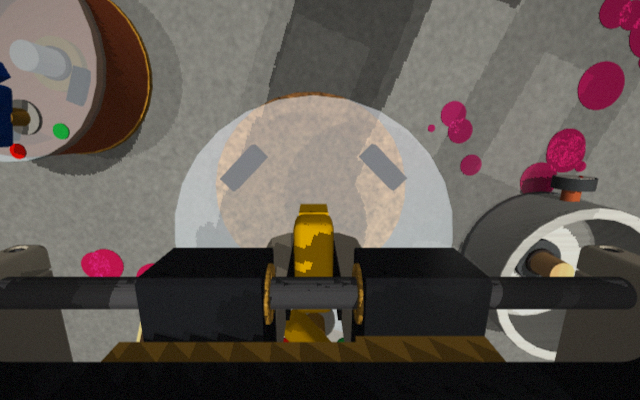

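View pics/s8c.png

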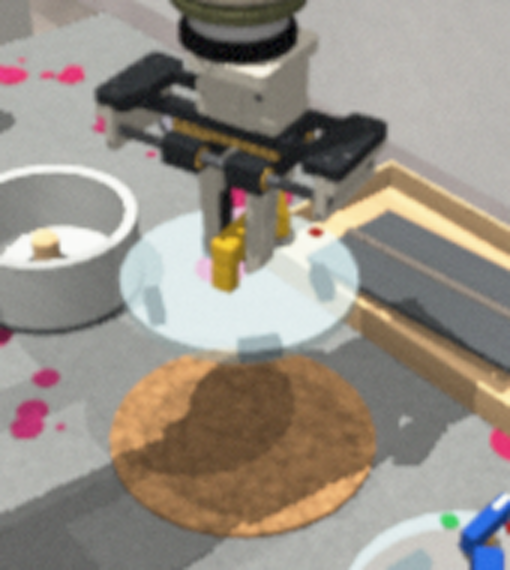

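The mat spans 216–405 px in the wrist view, centre about 310, and the lid's centre is about 313, so it is centred. Now lower slowly.

>>> play_rows(
  series=[
    [[1,0,0,-0.03,0],[1,0,0,-0.06,0],[1,0,0,-0.09,0],[1,0,0,-0.11,0],[1,0,0,-0.122,0],[1,0,0,-0.128,0],[1,0,0,-0.128,0],[1,0,0,-0.128,0]],
  ],
)

```text
t: 11.75
tool_pos: [0.5612, 0.0003, 0.065]
orientation: [-0.479, 3.103, -0.001]
force: [1.0, -0.7, -5.8]
opening: 0.0196
```

>>> play_rows(
  series=[
    [[1,0,0,-0.001,0],[1,0,0,-0.002,0],[1,0,0,-0.003,0],[1,0,0,-0.004,0],[1,0,0,-0.005,0],[1,0,0,-0.005,0]],
  ],
)

```text
t: 12.35
tool_pos: [0.56, 0.0003, 0.0584]
orientation: [0.479, -3.104, -0.0]
force: [1.4, 0.4, -5.5]
opening: 0.0199
```

>>> play_rows(
  series=[
    [[1,0,0,-0.0005,0],[1,0,0,-0.001,0],[1,0,0,-0.0015,0],[1,0,0,-0.002,0],[1,0,0,-0.002,0],[1,0,0,-0.002,0]],
  ],
)

```text
t: 12.95
tool_pos: [0.5601, 0.0004, 0.0566]
orientation: [0.479, -3.105, -0.0]
force: [-0.5, -0.4, -5.6]
opening: 0.0199
```

>>> play_rows(
  series=[
    [[1,0,0,-0.0005,0],[1,0,0,-0.001,0],[1,0,0,-0.001,0],[1,0,0,-0.001,0]],
  ],
)

```text
t: 13.35
tool_pos: [0.5602, 0.0003, 0.0566]
orientation: [-0.479, 3.105, -0.0]
force: [-5.2, 0.9, 4.6]
opening: 0.0197
```

The lid is on the mat: the force went from -5.6 to +4.6 N. Ease back 0.5 mm, then release.

>>> play_rows(
  series=[
    [[1,0,0,0.0005,0],[1,0,0,0.0005,0]],
  ],
  force=10,
)

```text
t: 13.55
tool_pos: [0.5603, 0.0004, 0.0566]
orientation: [-0.479, 3.104, -0.0]
force: [-3.6, -0.6, 1.8]
opening: 0.0197
```

```bash
python3 - <<'E'
from h import *
s=sensors.read_state();print(s['t'],s['tool_pos'],s['force'],s['opening'])
c=snap('side','s9');crop('s9',230,120,400,270,4,'s9c')
E
```

```text
13.55 [5.60317575e-01 3.55002342e-04 5.65513590e-02] [-3.63318707 -0.57344804  1.8343567 ] 0.019674083885080993
```

View pics/s9c.png

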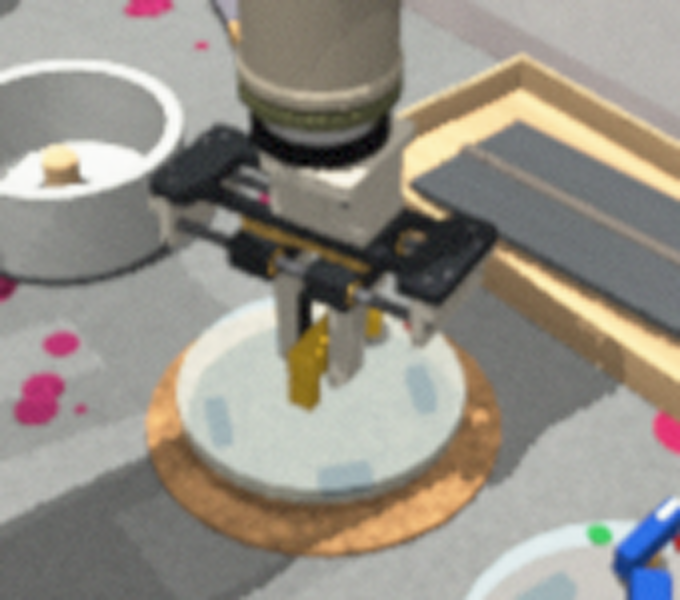

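The lid stands on the mat, centred. Release: open, then rise straight up.

>>> play_rows(
  series=[
    [[-0.2,0,0,0,0],[-0.2,0,0,0,0],[-0.2,0,0,0,0],[-0.2,0,0,0,0],[-0.2,0,0,0,0],[-0.2,0,0,0.02,0],[-0.2,0,0,0.06,0],[-0.2,0,0,0.1,0]],
  ],
)

```text
t: 14.4
tool_pos: [0.5592, 0.0004, 0.1563]
orientation: [0.479, -3.103, -0.001]
force: [0.5, -0.6, 1.0]
opening: 0.056
```

>>> play_rows(
  series=[
    [[-0.2,0,0,0.04,0],[-0.2,-0.04,0,0.08,0],[-0.2,-0.08,0,0.1,0],[-0.2,-0.12,0,0.1,0],[-0.2,-0.14,0,0.1,0],[-0.2,-0.14,0,0.1,0],[-0.2,-0.14,0,0.1,0]],
  ],
)

```text
t: 15.1
tool_pos: [0.4206, 0.0003, 0.2565]
orientation: [-0.479, 3.103, -0.001]
force: [0.0, -0.1, 0.4]
opening: 0.0558
```

```bash
python3 - <<'E'
from h import *
s=sensors.read_state();print(s['t'],s['tool_pos'],s['force'],s['opening'])
c=snap('top','t10');crop('t10',200,130,500,280,2.6,'t10c');snap('side','s10')
E
```

```text
15.1 [4.20626597e-01 2.91072075e-04 2.56505417e-01] [ 0.03055387 -0.11760428  0.37314456] 0.05579316566130722
```

View pics/t10c.png

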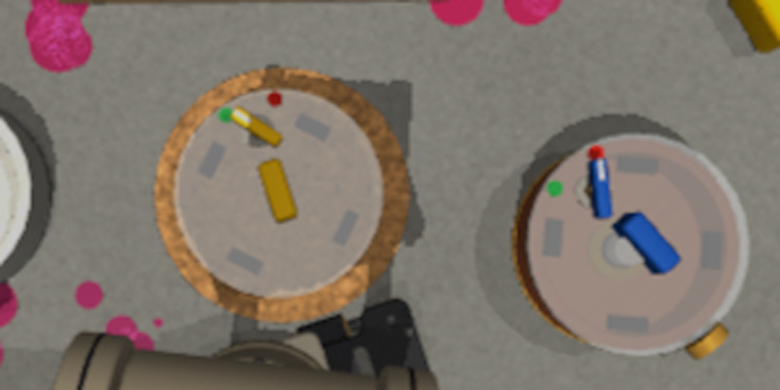

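View pics/s10.png

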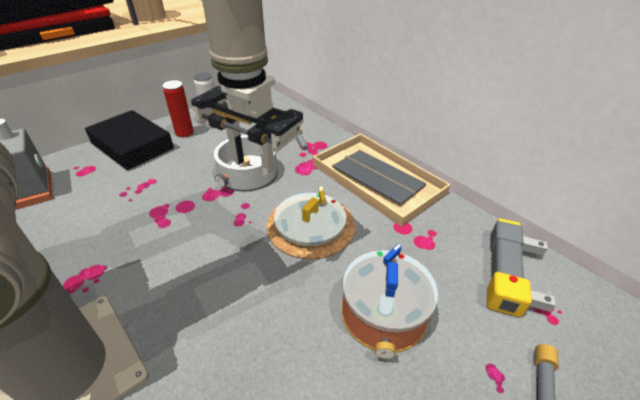

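The lid stands level and centred on the mat: handle at crop (278,190), mat centre about (282,195), a few mm apart. The yellow stripe is at green, the blue tap is still at red, and the gripper is clear.

```bash
python3 -c "
from plant import robot
print(robot.close_job())"
```

```text
the job is handed in; nothing more can be done
None
```

The job is done and handed in at about 15.2 s. I turned the yellow tap about 1.3 rad anticlockwise to the green dot while the lid was still on its pot. I then lifted the lid by its handle, lowered it onto the cork mat until the wrist force showed contact, let go, and moved the arm clear.

**Last checks:** The lid stands level and right way up, within a few mm of the mat's centre. The yellow stripe is at the green dot, the blue stripe is still at the red dot, and nothing touches the gripper.

**Disagreement:** The side camera put the handle and tap about 5–8 mm away from where the top and wrist cameras did. I used the top and wrist values, and both grasps came out centred.

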